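# Change over the tube mixer

### The job

Lift the clear hood of the tube mixer and swing it over until its spring holds it open by itself. Then pull every sample tube out of its spring clips and lay it in a notch of its own in the aluminium cradle, and swap the two bottles: the tall bottle ends standing centred on the mixer's black pad and the squat jar centred on the desk pad. Leave the hood open and do not disturb the test plate, the sanitiser or the handheld terminal.

Things in the scene. Friction and masses are not known exactly. Their poses are not given: they have to be found in the camera images.
- mixer: The tube mixer: white box 280 (x) x 235 (y) mm fixed to the desk, deck 50 mm above it. Origin under its centre at desk height, z up, x along the hood's hinge line, y from the handle side to the hinge side. Shut, the clear hood covers the deck: from the hinge 225 mm towards -y, 132 mm each way along x, 100 mm up.
- hood_hinge (a point): Middle of the hood's hinge line, 53 mm above the desk and 112 mm towards the mixer's +y from its middle; same axes as the mixer, does not move.
- hood (a joint): Hood angle in rad: 0 shut, 1.83 fully open at its stop. Opening lifts the handle side up and over towards the mixer's +y. A spring pulls it shut below about 1.0 rad and throws it open beyond; a damper slows it. It takes about 7 N at the handle at first, less towards 1.0 rad.
- hood_handle (a point): Middle of the hood's handle: dark steel bar 12 mm thick, 110 mm long, parallel to the hinge line, its axis 45 mm off the hood's front panel and 22 mm below the hood's top. Shut, it lies 270 mm towards the mixer's -y from the hinge and 78 mm above it; it turns with the hood about the hinge.
- tube1_center (a point): Middle, on the axis, of a white tube 16 mm thick, 100 mm long along its own y, grey cap 18 mm thick on the last 14 mm at +y; 30 g. May be absent. At the start held by the spring clips of station 1 on the mixer's deck.
- tube2_center (a point): Middle, on the axis, of a white tube 16 mm thick, 100 mm long along its own y, grey cap 18 mm thick on the last 14 mm at +y; 30 g. May be absent. At the start held by the spring clips of station 2 on the mixer's deck.
- tube3_center (a point): Middle, on the axis, of a white tube 16 mm thick, 100 mm long along its own y, grey cap 18 mm thick on the last 14 mm at +y; 30 g. May be absent. At the start held by the spring clips of station 3 on the mixer's deck.
- tube4_center (a point): Middle, on the axis, of a white tube 16 mm thick, 100 mm long along its own y, grey cap 18 mm thick on the last 14 mm at +y; 30 g. May be absent. At the start held by the spring clips of station 4 on the mixer's deck.
- station1 (a point): Clip station 1: centre of the tube's place, 72 mm above the desk, 22 above the deck; tube along the mixer's y. Two C-shaped spring clips, mouths up, 27 mm each side of the middle, 12 mm long along the tube; free down to the deck between them. Pulled up, sideways to its axis, the tube is resisted by up to about 12 N, then comes free within 12 mm. Stations are 50 mm apart.
- station2 (a point): Clip station 2: centre of the tube's place, 72 mm above the desk, 22 above the deck; tube along the mixer's y. As station 1.
- station3 (a point): Clip station 3: centre of the tube's place, 72 mm above the desk, 22 above the deck; tube along the mixer's y. As station 1.
- station4 (a point): Clip station 4: centre of the tube's place, 72 mm above the desk, 22 above the deck; tube along the mixer's y. As station 1.
- notch1 (a point): Where the middle of a tube's axis rests in this notch of the cradle, 26 mm above the desk; y is the way the tube lies. Each V-notch is cut in two rails 10 mm thick, 27 mm each side of its middle, and is 27 mm wide at its top, 25 mm above the desk; between the rails is only a 4 mm base plate. Notches are 50 mm apart.
- notch2 (a point): Where the middle of a tube's axis rests in this notch of the cradle, 26 mm above the desk; y is the way the tube lies. As notch 1.
- notch3 (a point): Where the middle of a tube's axis rests in this notch of the cradle, 26 mm above the desk; y is the way the tube lies. As notch 1.
- notch4 (a point): Where the middle of a tube's axis rests in this notch of the cradle, 26 mm above the desk; y is the way the tube lies. As notch 1.
- cradle: The fixed aluminium tube cradle, 216 (x) x 74 (y) mm, four notches (see notch 1). Origin under its centre on the desk, x along the row of notches, y along lying tubes.
- tall_bottle_center (a point): Half-way up the tall bottle: white, round, 58 mm thick, 95 mm tall with its cap; straight-sided up to 66 mm above its foot, cap 33 mm thick from 77 mm up; about 180 g, heavy at the foot. z is its upright axis. At the start it stands on the desk pad.
- squat_jar_center (a point): Half-way up the squat jar: white, round, 62 mm thick, 64 mm tall with its lid; straight-sided up to 48 mm above its foot, lid 48 mm thick; about 120 g. z is its upright axis. At the start it stands on the mixer's pad under the hood.
- mixer_pad (a point): Centre of the mixer's black rubber pad, a thin disc 92 mm across laid level with the deck, 50 mm above the desk, on the handle side of the tubes.
- desk_pad_top (a point): Centre of the black rubber desk pad, a thin fixed disc 92 mm across, level with the desk.
- well_plate: Bystander: white test plate lying flat, 86 (x) x 128 (y) x 16 mm; origin under its centre.
- sanitiser: Bystander: hand sanitiser pump bottle, 68 mm thick, 155 mm tall; origin under its centre.
- handheld: Bystander: black handheld terminal lying flat, 78 (x) x 160 (y) x 14 mm; origin under its centre.

How it is judged (in metres and radians):
On the way:
1. the hood stands open by itself, past its over-centre point, with the robot off it (value of joint hood above 1.6 rad and velocity of joint hood below 0.2 rad/s and contact force between each of the fingers, the arm and hood below 0.1 N), for 0.5 s.
At the end, for the whole second after the job is handed in: Hood open beyond 1.6 rad. Every tube present lies at rest in a cradle notch: within 16 mm lengthwise, axis 21 to 30 mm above the desk, within 0.15 rad of the notch. Tall bottle upright and at rest on the mixer's pad, squat jar on the desk pad, each within 16 mm of the pad's centre (value of joint hood above 1.6 rad and x of tube1_center in the frame of cradle between -0.085 and 0.085 m and y of tube1_center in the frame of cradle between -0.016 and 0.016 m and z of tube1_center in the frame of cradle between 0.021 and 0.03 m and angle between the y axis of each of tube1_center, tube2_center, tube3_center, tube4_center and the y axis of cradle, either way round below 0.15 rad and linear speed of each of tube1, tube2, tube3, tube4, tall_bottle, squat_jar below 0.02 m/s and x of tube2_center in the frame of cradle between -0.085 and 0.085 m and y of tube2_center in the frame of cradle between -0.016 and 0.016 m and z of tube2_center in the frame of cradle between 0.021 and 0.03 m and x of tube3_center in the frame of cradle between -0.085 and 0.085 m and y of tube3_center in the frame of cradle between -0.016 and 0.016 m and z of tube3_center in the frame of cradle between 0.021 and 0.03 m and x of tube4_center in the frame of cradle between -0.085 and 0.085 m and y of tube4_center in the frame of cradle between -0.016 and 0.016 m and z of tube4_center in the frame of cradle between 0.021 and 0.03 m and horizontal distance between tall_bottle_center and mixer_pad below 0.016 m and z of tall_bottle_center in the frame of mixer_pad between 0.0415 and 0.0535 m and angle between each of tall_bottle_center, squat_jar_center's own z axis and vertical below 0.1 rad and horizontal distance between squat_jar_center and desk_pad_top below 0.016 m and z of squat_jar_center in the frame of desk_pad_top between 0.026 and 0.038 m); the robot touches nothing.
It fails at once if a bystander (test plate, sanitiser, handheld terminal) is moved more than 25 mm or tipped (distance of any of well_plate, sanitiser, handheld from where it was at the start of the episode above 0.025 m or angle between any of well_plate, sanitiser, handheld's own z axis and vertical above 0.4 rad).
Of tube1, tube2, tube3, tube4 only 2 to 4 are there at a start; the rules pass over those that are not, and their reading is None.
At some moment in a run one of tall_bottle, squat_jar may be knocked a few centimetres aside while the robot is not near it.
It also fails if it takes over 210 s, if anything falls off the work surface, if the arm or the gripper's body presses on something with over 40 N, if the wrist force passes 120 N, or if a joint passes its speed limit or range.

### The arm

A 6-joint arm with a two-finger parallel gripper is mounted at the origin on the work surface. World frame = base frame: x ahead of the robot, y to its left, z up, the work surface at z = 0. Lengths are in mm, angles in degrees, forces in N, time in s.
With the tool pointing down it reaches from about 350 to 725 mm from the base axis. Payload 6 kg.
Tool frame: the origin (TCP) lies on the centre line of the jaws, within the pads' length; the fingertips stand ahead of it and the grasp point (between the pads) lies 5 mm behind it (env.tip_reach is the z of the fingertips in the tool frame, in mm); z points along the fingers, y is the line along which they close (so a half turn about z gives the same grasp; the last joint's range is limited). The gripper opens to 85 mm and grips with 20 to 120 N. Pads are 22 mm wide; open, the fingers measure 114 mm over their backs; the gripper's body (76 mm by 85 mm) begins 54 mm behind the grasp point. The pads swing forward as they close: fully open they stand 13 mm farther back than shut.
Start: joints at [83.004, 2.303, 4.859, 0, -92.561, -19.12], TCP at [264.08, 538.736, 245.261] pointing down, gripper open.
Joint ranges: [-146.85, 146.85], [-73.84, 115.35], [-62.03, 85.46], [-188.31, 113.3], [-161.28, -10.13], [-171.36, 171.36]. Speed limits (degrees/s): [147.25, 147.25, 172.46, 180, 180, 180].

### API

Orientations are given as a 3x3 rotation matrix whose columns are the frame's x, y, z axes.
In Python, from rig import env, planner, readout, viewer, finder gives the robot as it stands. Calls block until the motion is done:
- env.move_to(position, orientation): joint-space move of the TCP to a pose.
- env.move_linear(position, ori=None, feed=150): straight line of the TCP; ori=None keeps the orientation; feed is the mean speed in mm/s.
- env.movej(angles): joint-space move.
- env.set_gripper(opening): opening from 0.0 (shut) to 1.0 (fully open); the grip force is fixed at half the most; returns when the fingers have stopped.
- env.sleep(seconds).
- planner.inverse_kinematics(position, orientation): joint angles nearest the present ones, or None.
- readout.observe(): the state.
- viewer.capture(name): name is "scene" or "top" or "wrist"; returns a dict with "img" (400x640x3 uint8, red, green, blue), "fx", "fy", "cx", "cy" (pixels), "R" (3x3) and "t" (3): a world point X has camera coordinates R X + t. Camera axes: x right, y down, z forward; pixel columns grow to the right and rows downward; lengths in mm; the calibration is good to about 2 mm. A picture is of the moment at which its call begins. There is no depth.
A pose or a line that the arm cannot do raises env.IKError and nothing moves.
- env.hand_in(): hands the job in; it is judged then, once.
Trained networks look in the newest picture that a camera, given by its name, has taken for a name from the list of things; names that differ only in an ending like _2 or _b are one class to them, and where a whole thing is asked for, a point or a joint stands for the part that bears it (a point fixed in the world has none). Each returns a list of dicts, best first, with "p" (0 to 1); they miss things now and then, are a little off and sometimes report something else, mostly with a low value. They report only what shows in the picture. A call takes as long as a camera call.
- finder.cut_out(name, camera): "mask" (400x640 bool, what is visible of it) and "at" ([column, row] in pixels, amid what is visible of it).
The state is a dict: "time_s": time; "joint_pos": joint angles; "qd": joint speeds; "joint_torque": joint torques, N m; "ee_pos": TCP position; "tool_rot": TCP orientation; "contact_force": force on the tool from outside, world axes, zero at the start; "wrist_torque": the same for the moment, N m; "width": opening from 0.0 (shut) to 1.0 (fully open); "finger_force": force on a finger pad.
Only numpy, scipy, OpenCV 4.12 (cv2) and the standard library are available. Lean on these libraries where they do the work, as an engineer would, in place of code of your own. Each camera call takes 0.05 s, during which the arm holds its last target. There are 200 camera calls.

## Working session

There is one attempt and no reset: what is moved stays moved. The work goes in short steps, each a Python script; the robot and the scene stay as the last script left them, time stands still between calls to the robot, and variables do not carry over. Pictures are saved under pics/ and viewed, at most 14 in all, crops included, and the job is handed in when it is done.

```bash
ls; mkdir -p pics
cat > h.py <<'E'
import numpy as np, cv2
from rig import env, planner, readout, viewer, finder
def snap(cam, fn=None):
    c=viewer.capture(cam)
    if fn: cv2.imwrite('pics/'+fn,c['img'][:,:,::-1])
    return c
def proj(c,X):
    p=np.array(c['R'])@np.asarray(X,float)+c['t']; return np.array([c['fx']*p[0]/p[2]+c['cx'],c['fy']*p[1]/p[2]+c['cy']])
def ray(c,uv,z):
    R=np.array(c['R']);o=-R.T@np.array(c['t']);d=R.T@np.array([(uv[0]-c['cx'])/c['fx'],(uv[1]-c['cy'])/c['fy'],1])
    return o+d*(z-o[2])/d[2]
E
python3 - <<'E'
from h import *
print(env.tip_reach)
for cam in ['top','scene']:
    c=snap(cam,cam+'0.png'); print(cam,-np.array(c['R']).T@c['t'],c['fx'])
    for n in ['mixer','hood','hood_handle','tube1_center','cradle','tall_bottle_center','squat_jar_center','well_plate','sanitiser','handheld','desk_pad_top']:
        try:
            for r in finder.cut_out(n,cam)[:5]: 
                m=r['mask']; print(n,round(r['p'],2),np.round(r['at']),m.sum(),'desk',np.round(ray(c,r['at'],0)))
        except Exception as e: print(n,e)
E
```

```text
pics
14.0
top [ 378.17216674  -11.56988273 1187.05679164] 369.93856988687344
mixer 0.69 [264. 187.] 8243 desk [603. 203.   0.]
hood 0.94 [265. 187.] 7930 desk [602. 200.   0.]
hood 0.75 [440. 213.] 1612 desk [ 502. -361.    0.]
hood 0.68 [421. 270.] 1304 desk [ 325. -290.    0.]
hood 0.5 [263. 187.] 8272 desk [601. 205.   0.]
hood_handle 0.69 [266. 188.] 7735 desk [599. 197.   0.]
tube1_center 0.75 [266. 189.] 8321 desk [595. 197.   0.]
cradle 0.76 [437. 213.] 1645 desk [ 503. -352.    0.]
cradle 0.72 [266. 187.] 8161 desk [602. 195.   0.]
tall_bottle_center 0.74 [364. 200.] 326 desk [ 552. -122.    0.]
well_plate 0.65 [375. 129.] 1029 desk [ 787. -169.    0.]
sanitiser 0.72 [216. 291.] 721 desk [273. 355.   0.]
handheld 0.86 [424. 271.] 1298 desk [ 322. -301.    0.]
handheld 0.24 [266. 187.] 8153 desk [603. 196.   0.]
desk_pad_top 0.55 [360. 208.] 236 desk [ 526. -108.    0.]
scene [1427.0916303  -306.43081887  784.02969492] 368.1142130673883
mixer 0.86 [375. 208.] 7536 desk [502. 235.   0.]
hood 0.89 [378. 202.] 6124 desk [470. 262.   0.]
hood 0.51 [205. 252.] 1172 desk [ 512. -361.    0.]
hood_handle 0.71 [376. 201.] 6044 desk [462. 258.   0.]
tube1_center 0.27 [376. 207.] 7417 desk [498. 238.   0.]
tube1_center 0.18 [289. 294.] 1389 desk [ 767. -165.    0.]
cradle 0.71 [204. 255.] 1154 desk [ 523. -364.    0.]
cradle 0.5 [278. 229.] 506 desk [ 485. -119.    0.]
tall_bottle_center 0.71 [205. 252.] 1163 desk [ 514. -360.    0.]
squat_jar_center 0.45 [288. 294.] 1373 desk [ 765. -167.    0.]
well_plate 0.64 [288. 294.] 1345 desk [ 766. -166.    0.]
sanitiser 0.6 [369. 151.] 346 desk [101. 411.   0.]
handheld 0.92 [218. 211.] 743 desk [ 308. -295.    0.]
handheld 0.73 [375. 203.] 6098 desk [474. 249.   0.]
desk_pad_top 0.76 [278. 245.] 160 desk [ 562. -140.    0.]
desk_pad_top 0.17 [378. 207.] 7330 desk [498. 247.   0.]
```

Run:
```python
import cv2
a=cv2.imread('pics/top0.png')[95:335,170:490]; cv2.imwrite('pics/top0c.png',cv2.resize(a,(800,600),interpolation=cv2.INTER_CUBIC))
b=cv2.imread('pics/scene0.png')[120:330,180:460]; cv2.imwrite('pics/scene0c.png',cv2.resize(b,(800,600),interpolation=cv2.INTER_CUBIC))
```

```text
(no output)
```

View pics/top0c.png

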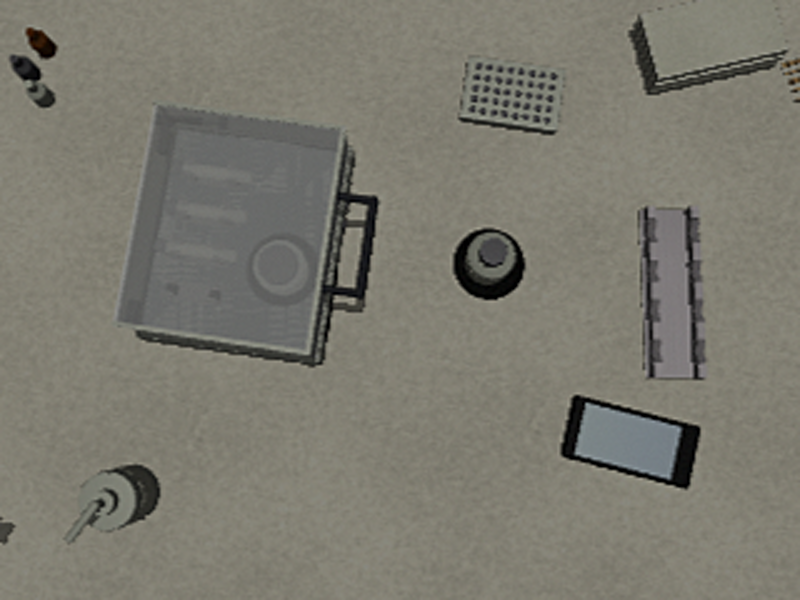

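View pics/scene0c.png

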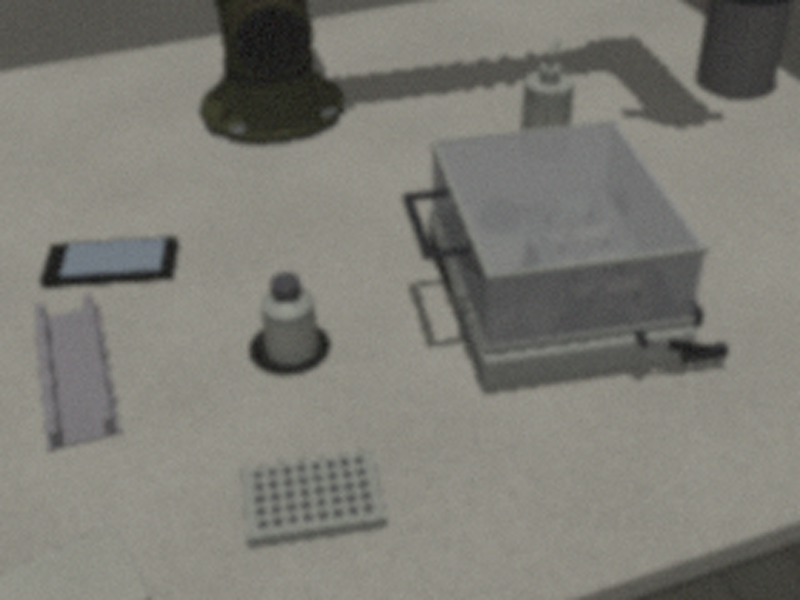

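Top view: the hood corners are near crop (155,105), (345,130), (118,322) and (308,355), and the handle is at (375,198)–(362,297). Three tubes show under the hood, and the nearest station is empty. The tall bottle is on its pad at (489,264), and the cradle is at (675,293). The scene view agrees. Next I fit the poses and check the hood path.

```bash
cat > fit.py <<'E'
from h import *
from scipy.optimize import least_squares
import json
ct=snap('top');tm=finder.cut_out('cradle','top'); tp=finder.cut_out('well_plate','top')
cs=snap('scene')
def T(p): return np.array(p)/2.5+[170,95]
def S(p): return np.array(p)*[280/800,210/600]+[180,120]
obs=[]
for q,p in zip([(132,112,153),(132,-113,153),(-132,112,153),(-132,-113,153),(55,-158,131),(-55,-158,131)],
  [(155,105),(345,130),(118,322),(308,355),(374,200),(361,296)]): obs.append((ct,q,T(p)))
for q,p in zip([(132,-113,153),(132,112,153),(-132,112,153),(-132,-113,153)],
  [(480,275),(705,248),(615,125),(433,145)]): obs.append((cs,q,S(p)))
def W(v,q): c,s=np.cos(v[2]),np.sin(v[2]); return np.array([v[0]+c*q[0]-s*q[1],v[1]+s*q[0]+c*q[1],q[2]])
f=lambda v:np.concatenate([proj(c,W(v,q))-p for c,q,p in obs])
r=least_squares(f,[580,190,-.1],x_scale=[100,100,1],loss='soft_l1'); print('mixer',r.x[:2],np.degrees(r.x[2])); print(np.round(f(r.x).reshape(-1,2),1).tolist())
m=tm[0]['mask'].astype(np.uint8)
rect=cv2.minAreaRect(np.argwhere(m)[:,::-1].astype(np.float32)); b=cv2.boxPoints(rect)
print('cradle',[np.round(ray(ct,p,20)).tolist() for p in b])
print('pad',ray(ct,T((489,264)),0))
E
python3 fit.py
python3 - <<'E'
import cv2
a=cv2.imread('pics/top0.png')[172:252,345:465]; cv2.imwrite('pics/cr.png',cv2.resize(a,(780,520),interpolation=cv2.INTER_CUBIC))
E
```

```text
mixer [579.88693802 180.6454708 ] -10.178650017890988
[[0.6, -1.7], [0.4, -0.8], [-2.3, 0.5], [0.0, -0.3], [0.2, 0.8], [-0.5, -0.5], [1.7, -0.0], [-0.7, -0.1], [-0.5, -1.5], [-0.9, -1.6]]
cradle [[616.0, -316.0, 20.0], [617.0, -394.0, 20.0], [397.0, -387.0, 20.0], [396.0, -311.0, 20.0]]
pad [ 548.59563243 -127.44228367    0.        ]
```

View pics/cr.png

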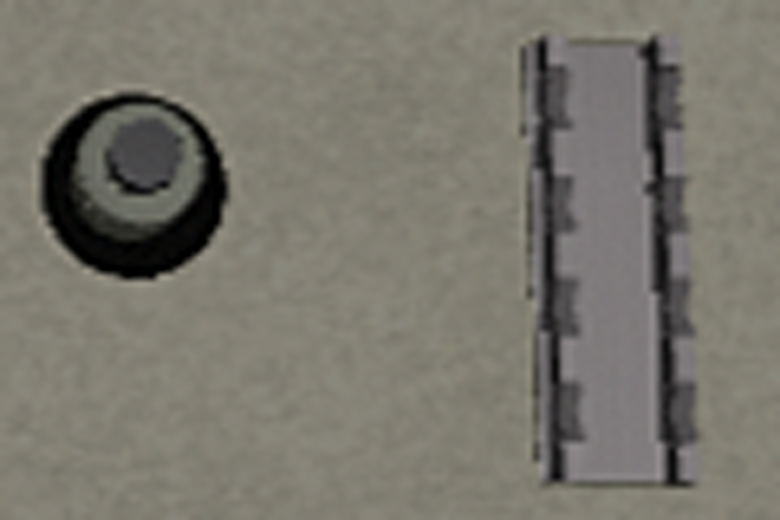

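The notches run parallel to each other with a slight tilt of about +2.8°, and the pad centre is at crop (135,185). Now I'll check the hood path by IK and take a close wrist look at the handle.

```bash
cat >> h.py <<'E'
MX,MY,MYAW=579.9,180.6,np.radians(-10.2)
def Rz(a): return np.array([[np.cos(a),-np.sin(a),0],[np.sin(a),np.cos(a),0],[0,0,1]])
def Rx(a): return np.array([[1,0,0],[0,np.cos(a),-np.sin(a)],[0,np.sin(a),np.cos(a)]])
def mw(q): return Rz(MYAW)@np.asarray(q,float)+[MX,MY,0]
def down(yaw): # tool x along yaw, closing line across it
    return Rz(yaw)@np.diag([1,-1,-1.])
def hpose(th,tilt,back=0,flip=0,dr=0):
    # TCP pose for gripping handle at hood angle th with tool tilted by tilt about the hinge axis
    a=np.arctan2(78,270)+th; r=281.+dr
    p=mw([0,112-r*np.cos(a),53+r*np.sin(a)])
    R=Rz(MYAW)@Rx(-tilt)@Rz(np.pi*flip)@np.diag([1,-1,-1.])
    return p+R[:,2]*(5-back),R
E
python3 - <<'E'
from h import *
for flip in (0,1):
  for k in (-.3,0,.3,.5,.7,1):
    print(flip,k,''.join('x' if planner.inverse_kinematics(*hpose(t,k*t,0,flip)) is None else 'o' for t in np.arange(0,1.84,.1)))
  print(planner.inverse_kinematics(*hpose(0,0,0,flip)))
p=mw([0,-150,330])
for flip in(0,1):
  R=down(MYAW+np.pi*flip); q=planner.inverse_kinematics(p,R); print(q)
flip=0
env.move_to(p,down(MYAW)); c=snap('wrist','w1.png')
print(-np.array(c['R']).T@c['t'], 'proj handle ends',proj(c,mw([55,-158,131])),proj(c,mw([-55,-158,131])),readout.observe()['time_s'])
E
```

```text
0 -0.3 ooooooooooooooooooo
0 0 ooooooooooooooooooo
0 0.3 oooooooooooooooooox
0 0.5 ooooooooooooooooxxx
0 0.7 ooooooooooooooooxxx
0 1 oooooooooooooooooxx
[ 23.44122771  -3.8620831  -13.6884141    0.         -80.173669
  56.35877229]
1 -0.3 ooooooooooooooooooo
1 0 ooooooooooooooooooo
1 0.3 oooooooooooooooooox
1 0.5 ooooooooooooooooxxx
1 0.7 ooooooooooooooooxxx
1 1 oooooooooooooooooxx
[  23.44122771   -3.8620831   -13.6884141     0.          -80.173669
 -123.64122771]
[  24.17208591   -3.16434465    8.30153903    0.         -101.46588368
   55.62791409]
[  24.17208591   -3.16434465    8.30153903    0.         -101.46588368
 -124.37208591]
[623.51311787  21.06881775 459.22954289] proj handle ends [332.22408539 134.16416414] [331.52227343 225.41862849] 3.5667
```

View pics/w1.png

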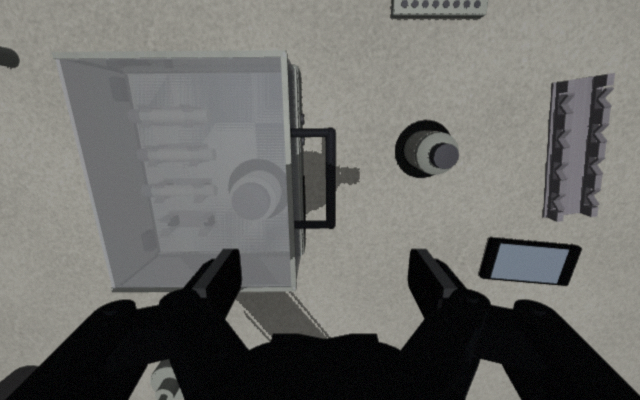

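The wrist view shows the handle bar at column 331, rows 129–227. My prediction was (332, 134–225), so the mixer pose is good to about 2 mm. Now I'll open the hood.

Run:
```python
from h import *
env.set_gripper(0.45)
p,R=hpose(0,0,60); env.move_linear(p,R,200)
p,R=hpose(0,0); env.move_linear(p,R,80)
f0=np.array(readout.observe()['contact_force'])
env.set_gripper(0.0); o=readout.observe(); print(o['width'],o['finger_force'],f0,o['contact_force'])
dr=0
for th in np.arange(.08,1.5,.08):
    p,R=hpose(th,0,dr=dr); env.move_linear(p,R,110)
    F=np.array(readout.observe()['contact_force'])-f0
    a=np.arctan2(78,270)+th; er=Rz(MYAW)@[0,-np.cos(a),np.sin(a)]
    fr=F@er; dr+=np.clip(.05*fr,-1,1)
    print(round(th,2),np.round(F,1),round(fr,1),round(dr,1),round(readout.observe()['width'],2))
    if np.linalg.norm(F)>80: print('stop');break
print(readout.observe()['time_s'])
snap('scene','s1.png')
```

```text
0.11885087818940336 58.462783098220825 [-0.18726076  0.75345863  0.72398308] [-0.09008467  5.17879499  1.67327862]
0.08 [ 7.3  0.9 -8.7] -5.1 -0.3 0.11
0.16 [ 5.2  0.9 -9.2] -5.6 -0.5 0.12
0.24 [ 5.1 -3.3 -7.7] -1.8 -0.6 0.12
0.32 [ 3.  -5.7 -5.1] 1.3 -0.6 0.11
0.4 [ 0.2 -7.1 -2.7] 3.7 -0.4 0.11
0.48 [-1.9 -8.3 -0.5] 5.8 -0.1 0.11
0.56 [-4.  -9.3  2.7] 8.6 0.3 0.11
0.64 [-5.3 -8.6  3.9] 8.8 0.8 0.11
0.72 [-6.5 -7.5  4.1] 8.1 1.2 0.11
0.8 [-7.6 -5.9  5.7] 8.4 1.6 0.12
0.88 [-9.2 -5.2  8.6] 10.5 2.1 0.12
0.96 [-8.9 -2.1  8.9] 9.6 2.6 0.11
1.04 [-8.4 -2.   7.4] 8.0 3.0 0.11
1.12 [-5.5 -0.2  6.4] 6.5 3.3 0.11
1.2 [-5.6 -0.4  5.9] 6.0 3.6 0.11
1.28 [-1.8  2.7  4.8] 4.8 3.9 0.11
1.36 [-2.   3.6  3.5] 3.7 4.1 0.11
1.44 [-3.   3.   3.3] 3.7 4.2 0.11
12.6417
```

Smooth, with forces under 14 N. Next I release, back off, and look at the deck from above.

Run:
```python
from h import *
env.set_gripper(0.6)
p=np.array(readout.observe()['ee_pos']); env.move_linear(p+[0,0,110],None,200)
env.move_linear(mw([0,-130,420]),None,250)
c=snap('wrist','w2.png'); 
print(readout.observe()['time_s'])
for n,q in dict(s1=(-75,27,72),s2=(-25,27,72),s3=(25,27,72),s4=(75,27,72),m0=(140,-117,50),m1=(-140,-117,50)).items(): print(n,proj(c,mw(q)))
for n in ['tube1_center','squat_jar_center','tall_bottle_center','cradle']:
  for r in finder.cut_out(n,'wrist')[:5]: print(n,round(r['p'],2),np.round(r['at']),r['mask'].sum())
```

```text
15.2083
s1 [235.9164801  205.64943594]
s2 [233.36256532 177.73751456]
s3 [230.65648439 148.16255834]
s4 [227.78422032 116.77137432]
m0 [317.08348887  75.08037047]
m1 [318.12200708 234.96166596]
tube1_center 0.54 [125. 164.] 58705
squat_jar_center 0.64 [280. 185.] 1245
squat_jar_center 0.38 [126. 163.] 59084
squat_jar_center 0.24 [545. 143.] 5558
tall_bottle_center 0.88 [422. 144.] 1219
tall_bottle_center 0.54 [433.  16.] 2819
cradle 0.73 [ 84. 175.] 40180
cradle 0.57 [541. 142.] 5457
cradle 0.28 [215. 178.] 501
```

View pics/w2.png

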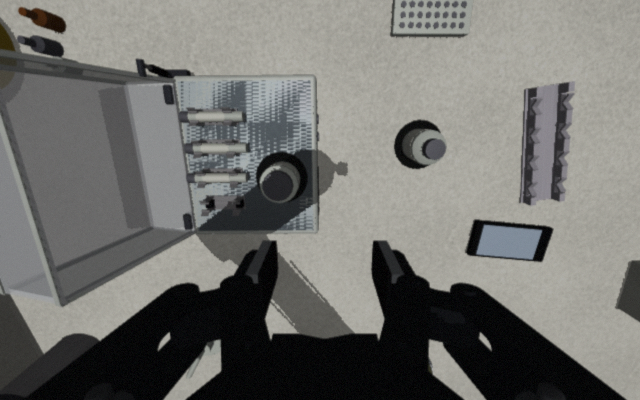

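The hood is open and stays open. The tubes are at (215,117), (218,148) and (220,178), the jar is on the mixer pad at (280,180), and the clip at (224,205) is empty. Next are close looks at the stations and the cradle.

Run:
```python
from h import *
import pickle
env.move_to(mw([-60,10,270]),down(MYAW)); c1=snap('wrist','w3.png')
j1=[(round(r['p'],2),np.round(r['at'])) for r in finder.cut_out('tube1_center','wrist')[:5]]
env.move_to([450,-300,270],down(np.radians(2.8))); c2=snap('wrist','w4.png')
pickle.dump((c1,c2),open('c12.pkl','wb')); print(j1)
print(readout.observe()['time_s'])
```

```text
[]
18.2667
```

View pics/w3.png

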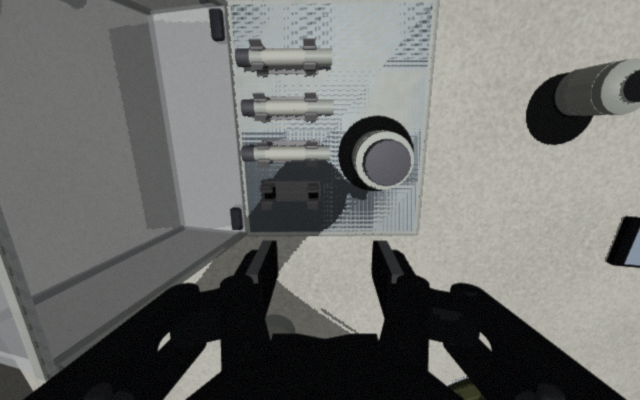

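View pics/w4.png

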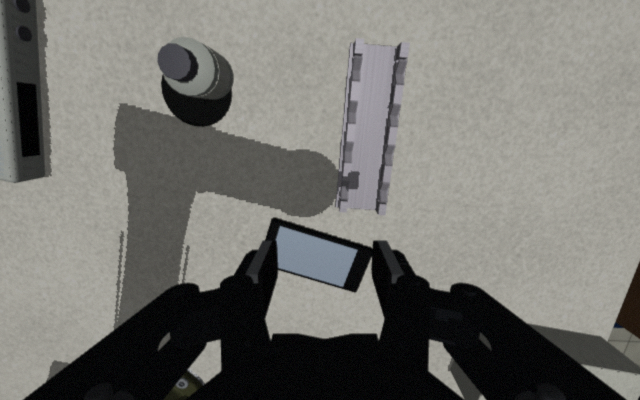

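Wrist view: tube axes pass near (283,58), (288,107) and (289,153), with the empty clips at (292,192). The cradle rails run from (353,45)/(402,45) to (343,210)/(383,212). I'll fit both and check with an overlay.

Run:
```python
from h import *
import pickle
c1,c2=pickle.load(open('c12.pkl','rb'))
inv=lambda P:Rz(-MYAW)@(P-[MX,MY,0])
for p in [(283,58),(288,107),(289,153)]: print('tube',np.round(inv(ray(c1,p,72)),1))
print('st1',np.round(inv(ray(c1,(292,192),70)),1))
print('jar top',np.round(inv(ray(c1,(387,162),114)),1))
# deck corner edges
# cradle
m=[r for r in [c2]][0]
def cw(v,q): return Rz(v[2])@np.array(q,float)+[v[0],v[1],0]
im=c2['img'][:,:,::-1].copy()
x0,y0,s=310,20,4
big=cv2.resize(im[y0:y0+145*1+60,x0:x0+140],None,fx=s*.7,fy=s*.7,interpolation=cv2.INTER_CUBIC);s=2.8
def dot(P,col):
    u=(proj(c2,P)-[x0,y0]+.5)*s; cv2.circle(big,tuple(int(round(k)) for k in u),2,col,-1)
v=(506,-352,np.radians(2.8))
for i in range(4):
  for sg in(-1,1):
    for dx in(-13.5,13.5): dot(cw(v,(-75+50*i+dx,sg*32,25)),(0,0,255)); dot(cw(v,(-75+50*i+dx,sg*22,25)),(0,255,0))
for a in(-108,108):
  for b in(-37,37): dot(cw(v,(a,b,4)),(255,0,0))
b2=cv2.resize(c1['img'][20:220,220:420,::-1],None,fx=2.8,fy=2.8,interpolation=cv2.INTER_CUBIC)
def dot2(P,col):
    u=(proj(c1,P)-[220,20]+.5)*2.8; cv2.circle(b2,tuple(int(round(k)) for k in u),2,col,-1)
cv2.imwrite('pics/ov.png',np.hstack([cv2.resize(big,(392,560)),cv2.resize(b2,(400,560))]))
```

```text
tube [74.7 53.7 72. ]
tube [25.6 50.2 72. ]
tube [-24.8  50.9  72. ]
st1 [-71.7  49.2  70. ]
jar top [-29.3 -53.6 114. ]
```

View pics/ov.png

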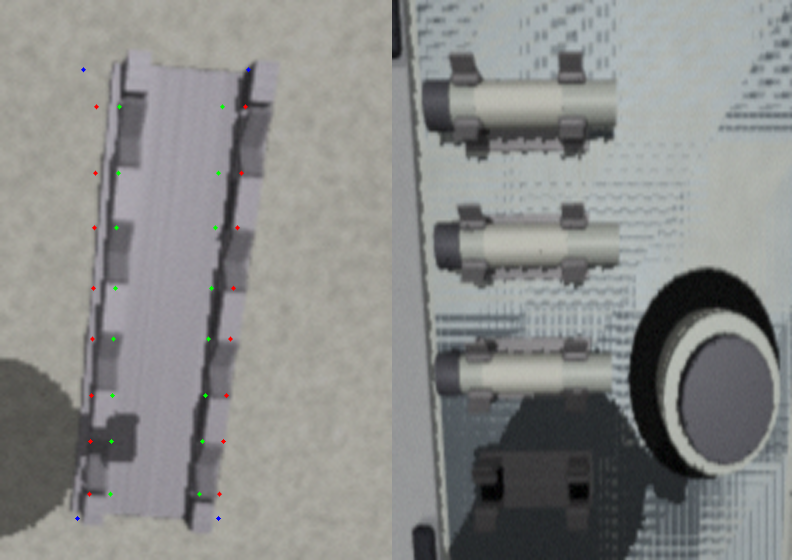

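The station positions match my model, with tube centres at mixer y≈53. The cradle overlay is 24 px right of the model at the top and 4 px left at the bottom, so its yaw needs refitting from these corners.

Run:
```python
from h import *
import pickle
from scipy.optimize import least_squares
c1,c2=pickle.load(open('c12.pkl','rb'))
P=[((108,32),(125,52)),((108,22),(148,52)),((108,-22),(254,62)),((108,-32),(277,62)),((-108,32),(80,521)),((-108,22),(103,521)),((-108,-22),(188,528)),((-108,-32),(212,528))]
rows=[(105,177),(230,292),(342,397),(445,498)]; rowsL=[(93,165),(222,283),(333,390)]
f=lambda v:np.concatenate([proj(c2,Rz(v[2])@[q[0],q[1],25.]+[v[0],v[1],0])-(np.array(p)/[2.8,2.7317]+[309.5,19.5]) for q,p in P]
 +[[proj(c2,Rz(v[2])@[75-50*i+s,y,25.]+[v[0],v[1],0])[1]-(r[k]/2.7317+19.5) for k,s in ((0,13.5),(1,-13.5))] for rr,y in((rows,-27),(rowsL,27)) for i,r in enumerate(rr)])
r=least_squares(f,[506,-352,0],x_scale=[100,100,1],loss='soft_l1'); print(r.x[:2],np.degrees(r.x[2]));print(np.round(f(r.x),1))
```

```text
[ 506.98196439 -356.13539661] -1.3514639099492936
[ 0.3 -0.8  0.5 -0.2 -0.3 -0.8 -0.2 -0.1  0.5  1.2 -0.5  1.7  0.5  1.3
 -0.9  1.8  1.9 -0.4 -0.  -0.5 -0.5  0.  -0.6 -0.9  2.7  0.6 -0.4 -0.3
 -0.3 -0.4]
```

```bash
cat >> h.py <<'E'
CX,CY,CYAW=507.,-356.1,np.radians(-1.35)
def cwd(q): return Rz(CYAW)@np.asarray(q,float)+[CX,CY,0]
def tube(st,nt,S=np.pi/2):
    ps=lambda z:mw([-125+50*st,53,z]); pn=lambda z:cwd([-125+50*nt,0,z]); Rs,Rn=down(MYAW+S),down(CYAW+S)
    for p,R in[(ps(150),Rs),(ps(70),Rs),(pn(150),Rn),(pn(24),Rn)]: assert planner.inverse_kinematics(p,R) is not None,(p,R)
    env.move_to(ps(150),Rs); env.set_gripper(.42)
    env.move_linear(ps(70),None,130); env.set_gripper(0.0)
    o=readout.observe(); print('grip',round(o['width'],3),round(o['finger_force'],1))
    env.move_linear(ps(150),None,100); o=readout.observe(); print('lift',round(o['width'],3),np.round(o['contact_force'],1))
    env.move_linear(pn(150),Rn,350)
    env.move_linear(pn(45),None,150); env.move_linear(pn(24),None,40); o=readout.observe(); print('put',round(o['width'],3),np.round(o['contact_force'],1))
    env.set_gripper(.42); env.move_linear(pn(120),None,200); print(round(readout.observe()['time_s'],1))
E
python3 - <<'E'
from h import *
for S in(1,-1):
  for a,b in((mw([75,53,70]),MYAW),(mw([-25,53,70]),MYAW),(cwd([75,0,24]),CYAW),(cwd([-75,0,24]),CYAW)): print(S,planner.inverse_kinematics(a,down(b+S*np.pi/2)))
env.move_to(cwd([0,0,250]),down(CYAW-np.pi/2) if 0 else down(CYAW))
E
```

```text
1 [ 34.65346351  19.56414882   6.15059902   0.         -76.58645019
 135.14653649]
1 [ 41.49760336   7.02773181  -8.5413275    0.         -74.4309407
 128.30239664]
1 [ -14.87269614   19.1793873     0.69674132    0.          -71.51735402
 -166.47730386]
1 [ -18.76753529    1.14798156  -19.77586774    0.          -69.0761507
 -162.58246471]
-1 [ 34.65346351  19.56414882   6.15059902   0.         -76.58645019
 -44.85346351]
-1 [ 41.49760336   7.02773181  -8.5413275    0.         -74.4309407
 -51.69760336]
-1 [-14.87269614  19.1793873    0.69674132   0.         -71.51735402
  13.52269614]
-1 [-18.76753529   1.14798156 -19.77586774   0.         -69.0761507
  17.41753529]
```

```bash
sed -i 's/S=np.pi\/2/S=-np.pi\/2/' h.py
python3 - <<'E'
from h import *
env.move_linear(mw([0,-150,300]),down(MYAW-np.pi/2),350)
tube(4,4)
snap('wrist','t1.png')
E
```

```text
grip 0.164 58.6
lift 0.16 [ 0.4 -0.1 -0.6]
put 0.165 [-6.   4.4 10.1]
28.5
```

View pics/t1.png

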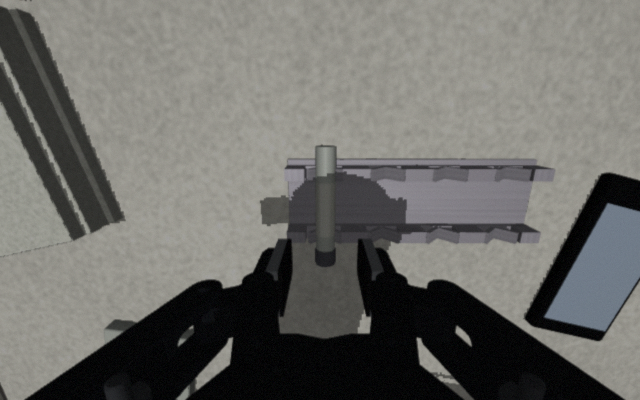

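The tube lies in the far notch at (325,200), square to the rails. I continue with the other two.

```bash
sed -i 's/CX,CY,CYAW=507./CX,CY,CYAW=506./' h.py
python3 - <<'E'
from h import *
tube(3,3); tube(2,2)
env.move_linear([450,-250,330],down(CYAW),300); c=snap('wrist','t2.png')
for n in ['tube1_center','tall_bottle_center','desk_pad_top']:
  for r in finder.cut_out(n,'wrist')[:4]: print(n,round(r['p'],2),np.round(r['at']),r['mask'].sum(),np.round(ray(c,r['at'],0)))
import pickle; pickle.dump(c,open('c3.pkl','wb'))
E
```

```text
grip 0.163 58.6
lift 0.162 [-0.3 -0.1  0. ]
put 0.166 [-2.6  3.4  7.9]
37.2
grip 0.163 58.6
lift 0.161 [ 0.2  1.1 -0. ]
put 0.161 [-1.7  4.6  8.6]
46.0
tall_bottle_center 0.73 [242.  83.] 2053 [ 577. -130.    0.]
tall_bottle_center 0.45 [ 33. 114.] 3084 [541. 200.   0.]
desk_pad_top 0.69 [237. 112.] 1459 [ 535. -117.    0.]
```

View pics/t2.png

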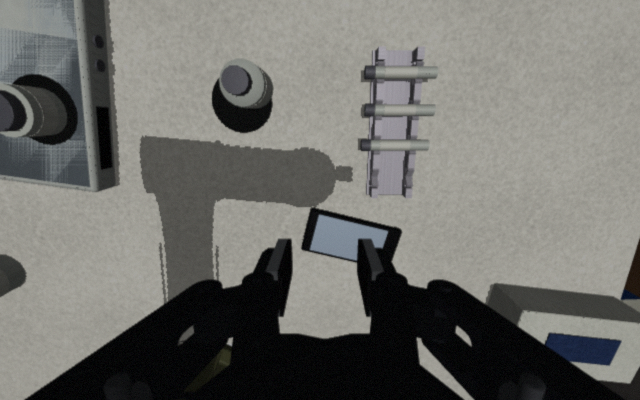

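All three tubes lie in notches, at about (400,73), (398,110) and (393,145). Now close looks at both pads and bottles to locate them precisely.

```bash
cat >> h.py <<'E'
def crop(c,P,w=75,s=5):
    u=np.round(proj(c,P)).astype(int); x0,y0=max(u[0]-w,0),max(u[1]-w,0); im=c['img'][y0:u[1]+w,x0:u[0]+w,::-1]
    return cv2.resize(im,(400,400),interpolation=cv2.INTER_CUBIC),(x0,y0,im.shape[1]/400,im.shape[0]/400)
E
python3 - <<'E'
from h import *
import pickle
env.move_to([480,-127,260],down(0)); c1=snap('wrist')
t=mw([-30,-55,50]); env.move_linear([t[0]-70,t[1],310],down(0),300); c2=snap('wrist')
a,ia=crop(c1,[548,-127,30]); b,ib=crop(c2,[t[0],t[1],80]); cv2.imwrite('pics/pads.png',np.hstack([a,b])); print(ia,ib)
pickle.dump((c1,c2,ia,ib),open('c4.pkl','wb'))
print(readout.observe()['time_s'])
E
```

```text
(np.int64(250), np.int64(47), 0.375, 0.375) (np.int64(248), np.int64(46), 0.375, 0.375)
49.675
```

View pics/pads.png

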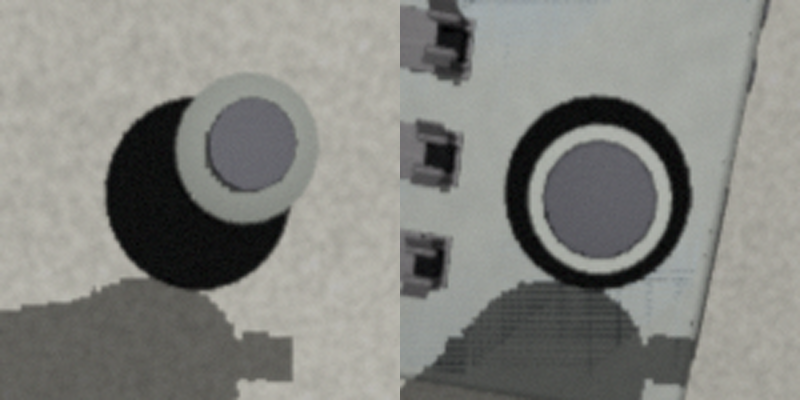

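The tall bottle has been knocked to the upper right of the desk pad: the cap is at (252,144) and the pad at (198,194). The jar is centred on the mixer pad at (598,197). I compute the positions from these.

Run:
```python
from h import *
import pickle
c1,c2,ia,ib=pickle.load(open('c4.pkl','rb'))
g=lambda c,i,p,z:np.round(ray(c,((p[0]+.5)*i[2]+i[0]-.5,(p[1]+.5)*i[3]+i[1]-.5),z),1)
print('deskpad',g(c1,ia,(198,194),0),'cap',g(c1,ia,(252,144),95),'shoulder',g(c1,ia,(246,148),66))
P=g(c2,ib,(198,193),50);print('mixpad',P,Rz(-MYAW)@(P-[MX,MY,0]),'lid',g(c2,ib,(200,199),114),'body',g(c2,ib,(200,199),98))
R=down(0)
for p in ([560,-145,50],[540,100,80],[430,-30,30]):
  for y in(0,90,-90): print(p,y,planner.inverse_kinematics(p,down(np.radians(y))))
```

```text
deskpad [ 551.3 -126.2    0. ] cap [ 569.  -146.2   95. ] shoulder [ 569.2 -145.7   66. ]
mixpad [543.8 133.8  50. ] [-27.2418956  -52.45311358  50.        ] lid [541.1 132.5 114. ] body [541.1 132.5  98. ]
[560, -145, 50] 0 [  5.34131698   2.82335408 -15.19004221   0.         -71.98660372
  84.65868302]
[560, -145, 50] 90 None
[560, -145, 50] -90 [  5.34131698   2.82335408 -15.19004221   0.         -71.98660372
  -5.34131698]
[540, 100, 80] 0 [ 31.45695593  -2.92141421 -17.68138231   0.         -75.24003189
  58.54304407]
[540, 100, 80] 90 [ 31.45695593  -2.92141421 -17.68138231   0.         -75.24003189
 148.54304407]
[540, 100, 80] -90 [ 31.45695593  -2.92141421 -17.68138231   0.         -75.24003189
 -31.45695593]
[430, -30, 30] 0 [ 23.12992371 -20.88633143 -38.26796206   0.         -72.61836937
  66.87007629]
[430, -30, 30] 90 [ 23.12992371 -20.88633143 -38.26796206   0.         -72.61836937
 156.87007629]
[430, -30, 30] -90 [ 23.12992371 -20.88633143 -38.26796206   0.         -72.61836937
 -23.12992371]
```

```bash
cat >> h.py <<'E'
def carry(a,b,za,zb,h,yaw,up=230):
    a,b=np.array(a,float),np.array(b,float); R=down(yaw); P=lambda q,z:np.array([q[0],q[1],z])
    env.move_linear(P(readout.observe()['ee_pos'],up),None,300); env.move_linear(P(a,up),R,350); env.set_gripper(1.0)
    env.move_linear(P(a,za+h+50),None,250); env.move_linear(P(a,za+h),None,100); env.set_gripper(0.0)
    o=readout.observe(); print('grip',round(o['width'],3),np.round(o['contact_force'],1))
    env.move_linear(P(a,up),None,150); env.move_linear(P(b,up),None,250)
    env.move_linear(P(b,zb+h+15),None,150); env.move_linear(P(b,zb+h+.5),None,40)
    o=readout.observe(); print('put',round(o['width'],3),np.round(o['contact_force'],1))
    env.set_gripper(1.0); env.move_linear(P(b,up),None,150); print(round(readout.observe()['time_s'],1))
E
python3 - <<'E'
from h import *
Y=MYAW-np.pi/2
carry((541.5,132.8),(430,-30),50,0,25,Y)
carry((569,-146),(542.5,133.2),0,50,47,Y)
env.move_linear([430,-30,260],None,300)
import pickle
env.move_linear([360,-30,260],down(0),300); c=snap('wrist')
env.move_to([480,120,330],down(0)); d=snap('wrist')
a,ia=crop(c,[430,-30,50]); b,ib=crop(d,[543,133,90]); cv2.imwrite('pics/b1.png',np.hstack([a,b])); pickle.dump((c,d,ia,ib),open('c5.pkl','wb'))
E
```

```text
grip 0.711 [-0.8  1.1  5.1]
put 0.708 [-4.3  1.6  6.5]
60.0
grip 0.658 [-0.3  0.4  4.5]
put 0.658 [-2.6  0.8  5.1]
68.4
```

View pics/b1.png

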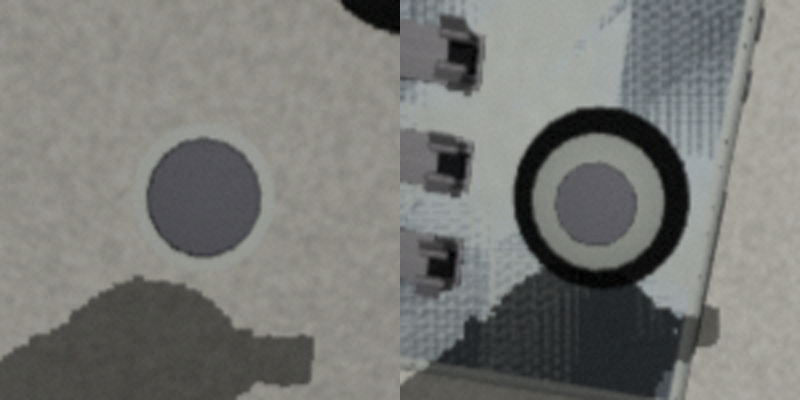

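The tall bottle stands centred on the mixer pad: the cap at (597,203) sits inside the ring centred at (601,198). The jar stands at the temporary spot, lid at (204,197). Now the jar goes to the desk pad.

Run:
```python
from h import *
import pickle
c1,c2,ia,ib=pickle.load(open('c5.pkl','rb'))
g=lambda c,i,p,z:np.round(ray(c,((p[0]+.5)*i[2]+i[0]-.5,(p[1]+.5)*i[3]+i[1]-.5),z),1)
j=g(c1,ia,(204,197),64)
print('jar',j,'pad',g(c2,ib,(601.5-400,198),50),'tall',g(c2,ib,(597-400,203),145))
carry(j[:2],(551,-126.3),0,0,25,MYAW-np.pi/2)
env.move_linear([480,-127,260],down(0),300); c=snap('wrist')
env.move_linear([430,-60,400],down(0),300); d=snap('top')
a,ia=crop(c,[551,-126,30]); b=cv2.resize(d['img'][95:335,170:490,::-1],(400,400)); cv2.imwrite('pics/b2.png',np.hstack([a,b])); pickle.dump((c,ia),open('c6.pkl','wb'))
```

```text
jar [431.1 -30.8  64. ] pad [543.7 133.9  50. ] tall [543.5 132.5 145. ]
grip 0.712 [-0.5  0.8  5.6]
put 0.711 [-2.   1.9  4.7]
82.5
```

View pics/b2.png

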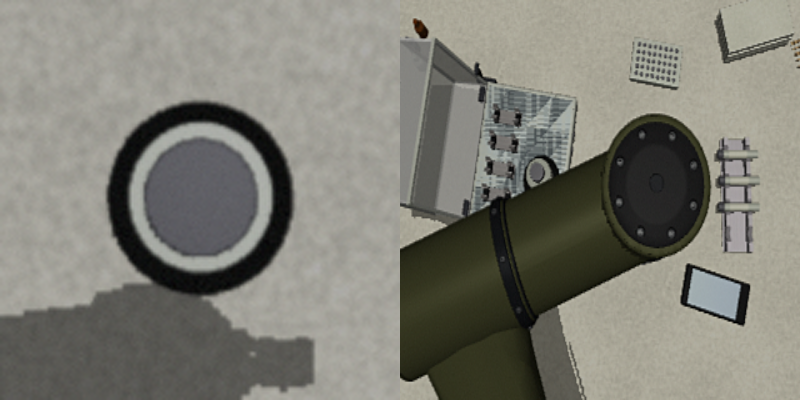

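The jar is centred on the desk pad, with lid and ring both at about (200,197). The hood is open, the tall bottle is on its pad, the three tubes are in notches and the bystanders are where they were. I'm handing in.

Run:
```python
from h import *
env.sleep(0.5); print(env.hand_in())
```

```text
the job is handed in; nothing more can be done
None
```

I handed in the job at about 85 s of the 210 s allowed. The hand-in returned no verdict, but the last pictures show the hood open, all three tubes in notches, both bottles centred on their swapped pads, and the bystanders undisturbed.

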